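Show the green paint jar to the inspection camera

TASK

Lift the white palette tray by its handle off the jar rack and set it down flat, without dropping it, in the middle of the black mat. Then take the green jar out of the rack and finish by holding it in the air in front of the inspection camera: its underside squarely facing the lens, centred on the lens, 10 cm away from it; stay there, still gripping the jar, when the program ends. Do not touch the camera, leave the other two jars standing in the rack, and leave the dropper bottles alone.

Things in the scene. Friction and masses are not known exactly. Their poses are not given: they have to be found in the camera images.
- tray_grip (a point): middle of the black handle bar (12 mm thick in x, 90 long in y, 14 high, 35 free below it) of the white palette tray: 142 x 202 mm (x, y), walls 30 high, 0.3 kg; this point lies 55 mm above the tray's lowest edge. Axes are the tray's. It starts stacked loose on the rack's four posts, square with the rack, a skirt 8 mm deep around them (2 mm play): lift straight up
- rack: black jar rack fixed to the bench, 130 x 190 mm (x, y), origin at the middle of its underside; floor 6 mm thick, low rim 18 mm high, four 14 mm square corner posts that reach 74 mm; open sides. Three jars stand in a row along its y, about 58 mm apart, in any order, under the tray until that is lifted
- green_jar_mid (a point): centre of the paint jar with the green cap and green body with a white label band: upright cylinder 38 mm in diameter, 56 mm tall, about 55 g; this point is on its axis, 28 mm above its underside; z runs along the axis to the cap. It stands freely on the rack's floor. This is the jar to be shown
- green_jar_base (a point): middle of the underside of the green jar, marked with a white batch dot, 28 mm below point green_jar_mid along the jar's axis; z as for that point
- orange_jar_mid (a point): centre of the paint jar with the orange cap and orange body with a white label band: upright cylinder 38 mm in diameter, 56 mm tall, about 55 g; this point is on its axis, 28 mm above its underside; z runs along the axis to the cap. It stands freely on the rack's floor; leave it standing in the rack
- blue_jar_mid (a point): centre of the paint jar with the blue cap and blue body with a white label band: upright cylinder 38 mm in diameter, 56 mm tall, about 55 g; this point is on its axis, 28 mm above its underside; z runs along the axis to the cap. It stands freely on the rack's floor; leave it standing in the rack
- mat_middle (a point): middle of the top face of the black rubber mat with thin yellow border lines, 230 x 280 mm (x, y), 4 mm thick, fixed to the bench; axes along its sides
- camera_head: grey inspection camera head, 50 mm square, 75 long, white ring light 58 across, black lens 36 across, on a low fixed stand. Origin: middle of the lens front, 115 mm above the bench; z is the lens axis, pointing out of the lens, up and back to the robot, 35 degrees from vertical; y is level. The jar's underside belongs at z = 100 mm on it, jar axis along it, cap away from the lens
- red_dropper: red dropper bottle with a black nozzle, 36 mm in diameter, 122 mm tall, origin at its underside; leave it alone
- yellow_dropper: yellow dropper bottle with a black nozzle, 36 mm in diameter, 122 mm tall, origin at its underside; leave it alone
Mind the look-alikes: they are no part of the job. Of the things that look like the part that bears camera_head, take the one that is farthest to the robot's right at the start.

How it is judged (in metres and radians):
On the way, in this order (a step that is already met when the one before it is completed fails the run):
1. the tray is lifted clear of the rack in the gripper (height (world z) of tray_grip above 0.15 m and contact force between the fingers and tray above 0.5 N), for 0.1 s.
2. the tray is set down flat in the middle of the mat and let go (horizontal distance between tray_grip and mat_middle below 0.05 m and height (world z) of tray_grip between 0.053 and 0.065 m and angle between tray_grip's own z axis and vertical below 0.08 rad and contact force between the fingers and tray below 0.1 N), for 0.2 s.
3. the green jar is lifted out of the rack in the gripper (height (world z) of green_jar_mid above 0.11 m and contact force between the fingers and green_jar above 0.5 N), for 0.2 s.
At the end, for the whole second after the job is handed in: green jar held still in the fingers, underside within 15 mm of the lens axis each way and 80-120 mm from the lens, axes within 0.2 rad, cap away; tray flat, released, within 50 mm of the mat's middle; orange and blue jars upright in the rack (all of step 2 and x of green_jar_base in the frame of camera_head between -0.015 and 0.015 m and y of green_jar_base in the frame of camera_head between -0.015 and 0.015 m and z of green_jar_base in the frame of camera_head between 0.08 and 0.12 m and angle between the z axis of green_jar_mid and the z axis of camera_head, either way round below 0.2 rad and angle between green_jar_mid's own z axis and vertical below 1.2 rad and height (world z) of green_jar_mid above 0.14 m and contact force between the fingers and green_jar above 0.5 N and linear speed of green_jar below 0.02 m/s and angle between each of orange_jar_mid, blue_jar_mid's own z axis and vertical below 0.15 rad and z of orange_jar_mid in the frame of rack between 0.026 and 0.042 m and x of orange_jar_mid in the frame of rack between -0.06 and 0.06 m and y of orange_jar_mid in the frame of rack between -0.09 and 0.09 m and z of blue_jar_mid in the frame of rack between 0.026 and 0.042 m and x of blue_jar_mid in the frame of rack between -0.06 and 0.06 m and y of blue_jar_mid in the frame of rack between -0.09 and 0.09 m); the arm keeps its last pose, push and grip.
It fails at once if the camera or its stand is touched (contact force between camera_stand and anything else above 1 N).
It fails at once if the tray is dropped (linear speed of tray above 0.6 m/s and contact force between the fingers and tray below 0.1 N).
It fails at once if the green jar is dropped (linear speed of green_jar above 0.6 m/s and contact force between the fingers and green_jar below 0.1 N).
It fails at once if another jar is knocked over or taken out of the rack (angle between any of orange_jar_mid, blue_jar_mid's own z axis and vertical above 0.6 rad or height (world z) of any of orange_jar_mid, blue_jar_mid above 0.075 m).
It fails at once if a dropper bottle is disturbed (distance of any of red_dropper, yellow_dropper from where it was at the start of the episode above 0.02 m or angle between any of red_dropper, yellow_dropper's own z axis and vertical above 0.3 rad).
It also fails if it takes over 51 s, if anything falls off the work surface, if the arm or the gripper's body presses on something with over 40 N, if the wrist force passes 120 N, or if a joint passes its speed limit or range.

ROBOT

A 6-joint arm with a two-finger parallel gripper is mounted at the origin on the work surface. World frame = base frame: x ahead of the robot, y to its left, z up, the work surface at z = 0. Lengths are in mm, angles in rad, forces in N, time in s.
With the tool pointing down it reaches from about 350 to 775 mm from the base axis. Payload 7.3 kg.
Tool frame: the origin (TCP) lies at the very end of the fingers, on their centre line; the grasp point (between the pads) lies 19 mm behind it; z points along the fingers, y is the line along which they close (so a half turn about z gives the same grasp; the last joint's range is limited). The gripper opens to 92 mm and grips with 3 to 60 N. Pads are 19 mm wide; open, the fingers measure 130 mm over their backs; the gripper's body (75 mm by 190 mm) begins 47 mm behind the grasp point.
Start: joints at [1.138, 0.342, 1.524, -0, 1.275, -0.146], TCP at [148.499, 503.58, 226.741] pointing down, gripper open.
Joint ranges: [-2.53, 2.53], [-0.77, 2.02], [0.04, 2.7], [-1, 4.14], [0.28, 2.66], [-3.11, 3.11]. Speed limits (rad/s): [2.57, 2.57, 3.14, 3.14, 3.14, 3.14].

INTERFACE

Orientations are given as [roll, pitch, yaw] about the fixed x, y, z axes, in that order (R = Rz(yaw) Ry(pitch) Rx(roll)).
In Python, from plant import * gives the robot as it stands.
- The arm moves only by the tool arm_command, never from a script. Its arguments are lists of equal length, an entry for each row: "gripper": the finger opening in mm, from 0 to 91.8; "dp": the shift along the tool's x, y, z in units of 25 mm (1.0 is 25 mm), a list of three; "twist": the turn about the tool's z in units of 5 degrees (1.0 is 5 degrees). A call has exactly 5 rows; each row shifts and turns the commanded pose from where the row before left it, along the tool's axes as they then stand; what a row does not reach is not made up. A row lasts 1/8 s, in which the tool goes at most 62.5 mm and 10.7 degrees, less where a joint would pass 70% of its speed; a pose out of reach is approached as far as the arm can. A call is refused whole if a number of a shift passes 1 or a number of a turn 1, either way. A call with a gripper value outside its range is refused whole. The fingers move at their own pace and stop on an object; the grip force is fixed at half the most. Time passes only in rows, so rows that do not move let the fingers close, or fill a call up. It gives the time, the measured TCP pose, the force, the opening and the grip force at its end, in the units of the state.
- get_obs(): the state, without advancing time (a new reading comes with each control period).
- capture(name): name is "side" or "top"; returns the picture (420x560x3 uint8, red, green, blue); there is no depth.
- get_calibration(name): a dict with "mtx" (3x3 intrinsics, pixels), "position" and "attitude" of the camera in the world. Camera axes: x right, y down, z forward; pixel columns grow to the right and rows downward; lengths in mm; the calibration is good to about 2 mm. A picture is of the moment at which its call begins. get_calibration takes no time and is no camera call.
- close_job(): hands the job in; it is judged then, once.
The state is a dict: "time": time; "joint_positions": joint angles; "dq": joint speeds; "tau": joint torques, N m; "tool_pos": TCP position; "tcp_rot": TCP orientation; "contact_force": force on the tool from outside, world axes, zero at the start; "moment": the same for the moment, N m; "grip_width": finger opening in mm; "finger_force": force on a finger pad.
Only numpy, scipy, OpenCV 4.12 (cv2) and the standard library are available. Lean on these libraries where they do the work, as an engineer would, in place of code of your own. Each camera call takes 0.05 s, during which the arm holds its last target. There are 200 camera calls.

## Working session

There is one attempt and no reset: what is moved stays moved. The work goes in short steps, Python scripts to look and compute and a tool call to move; the robot and the scene stay as the last step left them, time stands still between calls to the robot, and variables do not carry over. Pictures are saved under pics/ and viewed, at most 10 in all, crops included, and the job is handed in when it is done.

Besides the shell and the picture viewer there is one more tool, called after "Request:" as a command line: name --pt "numbers of a row" for each row, then --argument value for the rest. arm_command: Moves the arm, as the interface text tells. Its arguments: {"type":"object","properties":{"gripper":{"type":"array"},"dp":{"type":"array"},"twist":{"type":"array"}},"required":["gripper","dp","twist"]}

```bash
mkdir -p pics; ls
python3 - <<'E'
from plant import *
import cv2,numpy as np
np.set_printoptions(precision=4,suppress=True)
for n in("side","top"):
    im=capture(n); cv2.imwrite(f"pics/{n}0.png",im[:,:,::-1]); print(n,get_calibration(n))
o=get_obs(); print(o)
E
```

```text
pics
side {'mtx': array([[426.5605,   0.    , 277.071 ],
       [  0.    , 426.5605, 213.505 ],
       [  0.    ,   0.    ,   1.    ]]), 'position': array([ 250.9796, -623.3933,  566.8218]), 'attitude': array([-2.1109,  0.0192, -0.5434])}
top {'mtx': array([[406.4275,   0.    , 284.5428],
       [  0.    , 406.4275, 209.9209],
       [  0.    ,   0.    ,   1.    ]]), 'position': array([ 400.3773,   24.8361, 1095.838 ]), 'attitude': array([-2.9337,  0.0068, -1.5596])}
{'time': 0.1, 'joint_positions': array([ 1.138 ,  0.3426,  1.5249, -0.    ,  1.2754, -0.146 ]), 'dq': array([ 0.0013, -0.0015, -0.0028,  0.0002, -0.0008, -0.0016]), 'tau': array([  0.0005, -43.1996, -24.4692,   0.0719,   0.0527,  -0.    ]), 'tool_pos': array([148.3486, 503.2347, 226.1313]), 'tcp_rot': array([-3.1403, -0.0002,  2.8548]), 'contact_force': array([0.6699, 0.0379, 0.1956]), 'moment': array([ 0.0384, -0.0165,  0.0179]), 'finger_force': 0.0, 'grip_width': 91.64958900909107}
```

View pics/side0.png

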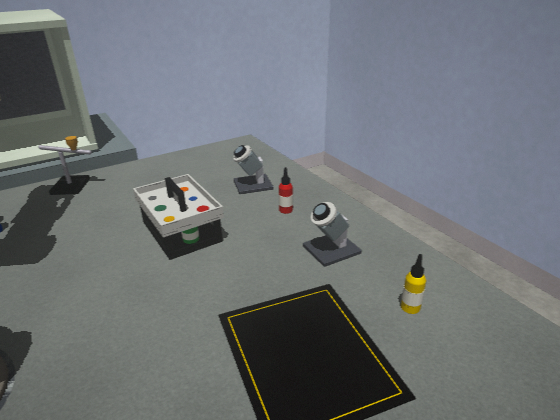

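View pics/top0.png

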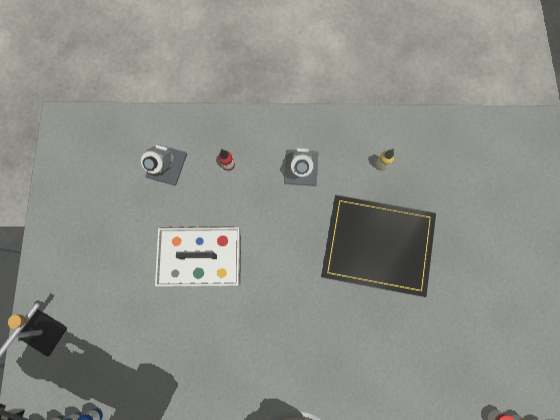

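The side view shows the tray with its handle at (175,195) and the green jar under it at (190,237). The mat centre is near (315,350).

Two inspection heads look alike: one at (243,153) side / (153,160) top, the other at (322,212) side / (301,165) top. In the top picture image-right is the robot's right, so the one meant is at top (301,165). I'll confirm that in an enlarged crop and measure in the same run.

```bash
cat > h.py <<'E'
from plant import *
import cv2,numpy as np
from scipy.spatial.transform import Rotation as R
np.set_printoptions(precision=3,suppress=True)
def ray(n,p):
    c=get_calibration(n); d=np.linalg.inv(c["mtx"])@np.array([p[0],p[1],1.])
    return np.array(c["position"]),R.from_euler("xyz",c["attitude"]).as_matrix()@d
def onz(n,p,z):
    o,d=ray(n,p); return o+d*(z-o[2])/d[2]
def tri(ps,pt):
    o1,d1=ray("side",ps);o2,d2=ray("top",pt)
    s=np.linalg.lstsq(np.c_[d1,-d2],o2-o1,rcond=None)[0]
    a,b=o1+d1*s[0],o2+d2*s[1]; return (a+b)/2,np.linalg.norm(a-b)
def proj(n,P):
    c=get_calibration(n); q=R.from_euler("xyz",c["attitude"]).as_matrix().T@(np.asarray(P,float)-c["position"])
    q=c["mtx"]@q; return q[:2]/q[2]
def blob(m,roi):  # roi x0,y0,x1,y1 ; biggest contour
    x0,y0,x1,y1=roi; s=m[y0:y1,x0:x1].astype(np.uint8)*255
    cs=cv2.findContours(s,cv2.RETR_EXTERNAL,cv2.CHAIN_APPROX_NONE)[0]
    return max(cs,key=cv2.contourArea)+np.array([x0,y0])
E
python3 - <<'E'
from h import *
t=cv2.imread("pics/top0.png"); s=cv2.imread("pics/side0.png")
c1=cv2.resize(t[140:195,275:335],None,fx=7,fy=7,interpolation=cv2.INTER_CUBIC)
c2=cv2.resize(s[190:270,295:365],None,fx=5,fy=5,interpolation=cv2.INTER_CUBIC)
o=np.zeros((405,790,3),np.uint8); o[:385,:420]=c1; o[:400,430:780]=c2; cv2.imwrite("pics/crop.png",o)
g=t.max(2)
b=blob(g<70,(165,245,230,268)); r=cv2.minAreaRect(b); bp=cv2.boxPoints(r); print("handle",r)
print("centre z128",onz("top",r[0],128)); 
e=bp[np.argsort(bp[:,0])]; L=onz("top",(e[0]+e[1])/2,128);Rr=onz("top",(e[2]+e[3])/2,128); print(L,Rr,np.linalg.norm(L-Rr),np.degrees(np.arctan2(*(L-Rr)[[1,0]])))
b=blob(t.min(2)>170,(150,220,245,292)); r=cv2.minAreaRect(b); bp=cv2.boxPoints(r); P=np.array([onz("top",p,96) for p in bp]); print("tray",r,P.mean(0));print(P, np.linalg.norm(np.diff(P,axis=0),axis=1))
# mat
b=blob(g<75,(315,190,445,300)); r=cv2.minAreaRect(b); bp=cv2.boxPoints(r); P=np.array([onz("top",p,4) for p in bp]); print("mat",r,P.mean(0));print(P,np.linalg.norm(np.diff(P,axis=0),axis=1))
# base plate of camera
for p in [(286,150),(318,151)]: print(onz("top",p,0))
E
```

```text
handle ((192.5025634765625, 255.5713348388672), (4.2472920417785645, 31.087322235107422), 87.95458984375)
centre z128 [491.238 251.629 128.   ]
[489.531 288.595 128.   ] [492.945 214.661 128.   ] 74.01358463796863 92.6437672485028
tray ((196.50942993164062, 256.71697998046875), (58.44230651855469, 83.75590515136719), 89.24615478515625) [492.597 249.217  96.   ]
[[561.792 358.738  96.   ]
 [566.672 149.609  96.   ]
 [423.391 142.756  96.   ]
 [418.534 345.763  96.   ]] [209.186 143.445 203.065]
mat ((379.9959716796875, 245.24415588378906), (94.30009460449219, 71.09640502929688), 10.407711029052734) [ 537.71  -222.907    4.   ]
[[ 463.889  -80.42     4.   ]
 [ 655.049 -117.775    4.   ]
 [ 609.793 -369.561    4.   ]
 [ 422.109 -323.874    4.   ]] [194.776 255.821 193.165]
[805.639  32.686   0.   ]
[803.428 -58.251   0.   ]
```

View pics/crop.png

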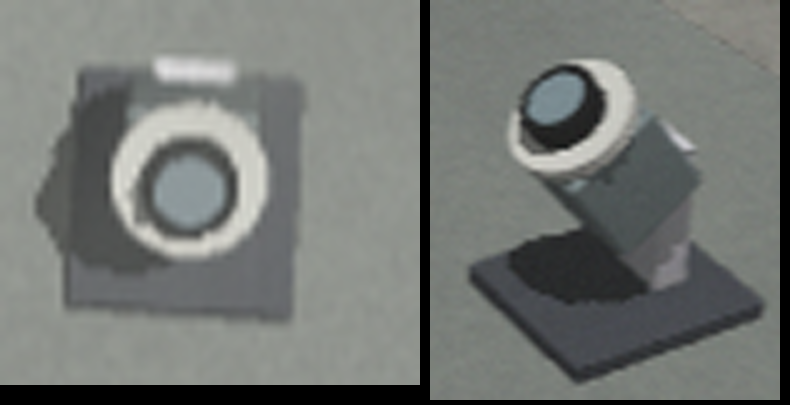

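The crop confirms it: a head with a white ring and lens at top (301.9,167), side (320,209.6), on a dark base plate. It is the one farther right (smaller y), and its lens tilts back toward the robot.

Run:
```python
from h import *
t=cv2.imread("pics/top0.png").astype(int); s=cv2.imread("pics/side0.png").astype(int)
print("lens",tri((320,209.6),(301.9,167.1)), onz("top",(301.9,167.1),115),onz("side",(320,209.6),115))
cr=np.array([[80,68],[302,78],[292,320],[65,303]])/7+[275,140]
P=np.array([onz("top",p,8) for p in cr]); print("plate",P.mean(0)); print(P,np.linalg.norm(np.diff(P,axis=0),axis=1))
for k,z in((3,96),):pass
# mat via yellow line
B,G,Rr=[t[:,:,i] for i in range(3)]
y=(Rr-B>50)&(G-B>35); m=np.zeros_like(y); m[192:300,318:440]=y[192:300,318:440]
pts=np.argwhere(m)[:,::-1].astype(np.float32); r=cv2.minAreaRect(pts); bp=cv2.boxPoints(r)
P=np.array([onz("top",p,4) for p in bp]); print("mat",r,P.mean(0));print(P,np.linalg.norm(np.diff(P,axis=0),axis=1))
g=t.max(2)
for th in(90,110,130):
    b=blob(g<th,(165,245,230,268)); r=cv2.minAreaRect(b); print(r, onz("top",r[0],125)); 
W=(t.min(2)>150); b=blob(W,(150,220,245,292)); 
h=cv2.approxPolyDP(cv2.convexHull(b),4,True)[:,0]; print("tray hull",h); P=np.array([onz("top",p,96) for p in h]);print(P)
# droppers/other camera
for n,p in(("red",(226,165)),("yel",(383,162))): print(n,onz("top",p,0))
```

```text
lens (array([717.56 ,  -8.472, 114.641]), np.float64(1.1168754388767728)) [717.973  -8.707 115.   ] [716.546  -8.94  115.   ]
plate [751.994 -10.936   8.   ]
[[803.542  31.427   8.   ]
 [800.064 -58.045   8.   ]
 [699.115 -53.497   8.   ]
 [705.253  36.369   8.   ]] [ 89.54  101.052  90.075]
mat ((380.05908203125, 245.18017578125), (97.3094482421875, 75.16065216064453), 10.459908485412598) [ 538.09  -223.085    4.   ]
[[ 459.593  -75.572    4.   ]
 [ 661.738 -115.112    4.   ]
 [ 614.681 -375.138    4.   ]
 [ 416.346 -326.516    4.   ]] [205.976 264.251 204.208]
((196.0, 255.5), (5.0, 40.0), 90.0) [491.778 243.976 125.   ]
((196.0, 255.0), (6.0, 40.0), 90.0) [492.97  244.043 125.   ]
((196.0, 254.5), (7.0, 40.0), 90.0) [494.162 244.11  125.   ]
tray hull [[238 227]
 [237 285]
 [155 286]
 [158 228]]
[[566.54  149.603  96.   ]
 [424.26  147.073  96.   ]
 [419.692 345.9    96.   ]
 [562.01  349.368  96.   ]]
red [759.492 201.675   0.   ]
yel [ 772.295 -241.32     0.   ]
```

Checked against the given sizes:
- **Lens:** (717.5, -8.6, 114.8) mm; the two views agree within about 1.5 mm and the height matches 115. Head yaw is about -2.9°.
- **Tray:** measures 142 x 200 mm, centre (493, 247.5), yaw about 1.25°.
- **Mat middle:** (538, -223).

The tool cannot be tilted. So after grasping the jar I'll tip it 35° between the pads by pressing its lower part against a rack post.

```bash
cat >> h.py <<'E'
def plan(target,yaw_deg=None,n=None,start=None):
    o=get_obs(); p,rot=(np.array(o["tool_pos"]),np.array(o["tcp_rot"])) if start is None else start
    y0=np.degrees(rot[2]); dy=0 if yaw_deg is None else (yaw_deg-y0+180)%360-180
    d=np.asarray(target,float)-p
    print("t",o["time"],"p",p,"yaw",y0,"tilt",rot[:2],"F",o["contact_force"],"w",o["grip_width"],"ff",o["finger_force"])
    n=n or int(np.ceil(max(abs(dy)/4.9,np.linalg.norm(d[:2])/25,abs(d[2])/25)/5)*5)
    dp=[];tw=[]
    for i in range(n):
        M=(R.from_euler("z",y0+dy*i/n,degrees=True)*R.from_euler("x",180,degrees=True)).as_matrix()
        dp.append((M.T@d/n/25).round(2).tolist()); tw.append(round(-dy/n/5,2))
    for i in range(0,n,5): print(dp[i:i+5],tw[i:i+5])
E
python3 -c "
from h import *
plan([493,247.5,190],91.25)"
```

```text
t 0.1 p [148.349 503.235 226.131] yaw 163.5703424951162 tilt [-3.14 -0.  ] F [0.67  0.038 0.196] w 91.64958900909107 ff 0.0
[[-0.81, -0.3, 0.07], [-0.82, -0.24, 0.07], [-0.84, -0.19, 0.07], [-0.85, -0.14, 0.07], [-0.85, -0.08, 0.07]] [np.float64(0.72), np.float64(0.72), np.float64(0.72), np.float64(0.72), np.float64(0.72)]
[[-0.86, -0.03, 0.07], [-0.86, 0.02, 0.07], [-0.85, 0.08, 0.07], [-0.85, 0.13, 0.07], [-0.84, 0.18, 0.07]] [np.float64(0.72), np.float64(0.72), np.float64(0.72), np.float64(0.72), np.float64(0.72)]
[[-0.83, 0.24, 0.07], [-0.81, 0.29, 0.07], [-0.79, 0.34, 0.07], [-0.77, 0.39, 0.07], [-0.74, 0.44, 0.07]] [np.float64(0.72), np.float64(0.72), np.float64(0.72), np.float64(0.72), np.float64(0.72)]
[[-0.71, 0.48, 0.07], [-0.68, 0.53, 0.07], [-0.64, 0.57, 0.07], [-0.61, 0.61, 0.07], [-0.57, 0.64, 0.07]] [np.float64(0.72), np.float64(0.72), np.float64(0.72), np.float64(0.72), np.float64(0.72)]
```

Request:
arm_command --gripper '[91,91,91,91,91]' --pt "-0.81 -0.3 0.07" --pt "-0.82 -0.24 0.07" --pt "-0.84 -0.19 0.07" --pt "-0.85 -0.14 0.07" --pt "-0.85 -0.08 0.07" --twist '[0.72,0.72,0.72,0.72,0.72]'

```text
time: 0.72
tool_pos: [235.2, 439.2, 217.6]
tcp_rot: [-3.141, -0.0, 2.539]
contact_force: [0.2, 0.7, 0.8]
grip_width: 90.9
finger_force: 0.0
```

Request:
arm_command --gripper '[91,91,91,91,91]' --pt "-0.86 -0.03 0.07" --pt "-0.86 0.02 0.07" --pt "-0.85 0.08 0.07" --pt "-0.85 0.13 0.07" --pt "-0.84 0.18 0.07" --twist '[0.72,0.72,0.72,0.72,0.72]'

```text
time: 1.35
tool_pos: [321.4, 375.3, 208.8]
tcp_rot: [-3.141, 0.0, 2.224]
contact_force: [0.6, 0.6, -0.2]
grip_width: 91.0
finger_force: 0.0
```

Request:
arm_command --gripper '[91,91,91,91,91]' --pt "-0.83 0.24 0.07" --pt "-0.81 0.29 0.07" --pt "-0.79 0.34 0.07" --pt "-0.77 0.39 0.07" --pt "-0.74 0.44 0.07" --twist '[0.72,0.72,0.72,0.72,0.72]'

```text
time: 1.98
tool_pos: [408.2, 311.6, 200.0]
tcp_rot: [-3.141, 0.0, 1.91]
contact_force: [0.0, 0.7, 0.5]
grip_width: 91.2
finger_force: 0.0
```

Request:
arm_command --gripper '[60,60,60,60,60]' --pt "-0.71 0.48 0.07" --pt "-0.68 0.53 0.07" --pt "-0.64 0.57 0.07" --pt "-0.61 0.61 0.07" --pt "-0.57 0.64 0.07" --twist '[0.72,0.72,0.72,0.72,0.72]'

```text
time: 2.6
tool_pos: [495.7, 247.8, 191.6]
tcp_rot: [3.142, -0.0, 1.594]
contact_force: [0.1, -0.8, -0.1]
grip_width: 60.1
finger_force: 0.0
```

```bash
python3 -c "
from h import *
plan([493,247.5,103],91.25,5)"
```

```text
t 2.6 p [495.661 247.817 191.581] yaw 91.33574206047066 tilt [ 3.142 -0.   ] F [ 0.093 -0.82  -0.062] w 60.10029789904517 ff 0.0
[[-0.0, -0.02, 0.71], [-0.0, -0.02, 0.71], [-0.0, -0.02, 0.71], [-0.0, -0.02, 0.71], [-0.0, -0.02, 0.71]] [np.float64(0.0), np.float64(0.0), np.float64(0.0), np.float64(0.0), np.float64(0.0)]
```

Request:
arm_command --gripper '[60,60,60,60,60]' --pt "0 -0.02 0.71" --pt "0 -0.02 0.71" --pt "0 -0.02 0.71" --pt "0 -0.02 0.71" --pt "0 -0.02 0.71" --twist '[0,0,0,0,0]'

```text
time: 3.22
tool_pos: [492.7, 248.2, 102.3]
tcp_rot: [3.141, -0.0, 1.596]
contact_force: [-0.3, 1.1, -1.3]
grip_width: 60.1
finger_force: 0.0
```

Request:
arm_command --gripper '[0,0,0,0,0]' --pt "0 0 0" --pt "0 0 0" --pt "0 0 0" --pt "0 0 0" --pt "0 0 0" --twist '[0,0,0,0,0]'

```text
time: 3.85
tool_pos: [492.2, 248.7, 103.3]
tcp_rot: [3.141, -0.0, 1.598]
contact_force: [-0.0, -1.0, -0.4]
grip_width: 14.5
finger_force: 0.0
```

```bash
python3 -c "
from h import *
plan([493,247.5,180],None,5)
cv2.imwrite('pics/side1.png',capture('side')[:,:,::-1])"
```

```text
t 3.85 p [492.19  248.662 103.323] yaw 91.56749918495933 tilt [ 3.141 -0.   ] F [-0.03  -0.996 -0.427] w 14.491355113881326 ff 0.0
[[-0.01, 0.01, -0.61], [-0.01, 0.01, -0.61], [-0.01, 0.01, -0.61], [-0.01, 0.01, -0.61], [-0.01, 0.01, -0.61]] [0.0, 0.0, 0.0, 0.0, 0.0]
```

View pics/side1.png

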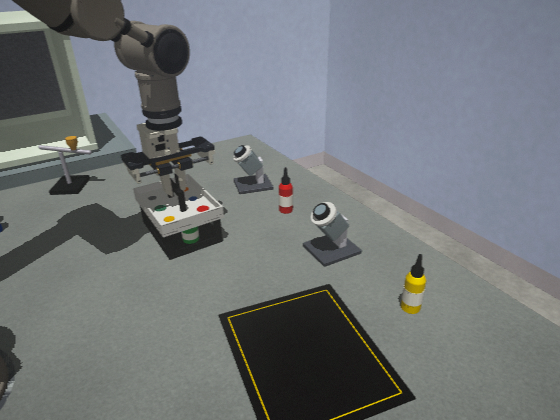

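The fingers straddle the handle at (178,190) and are still closing.

Request:
arm_command --gripper '[0,0,0,0,0]' --pt "0 0 0" --pt "0 0 0" --pt "0 0 -0.2" --pt "0 0 -0.3" --pt "0 0 -0.4" --twist '[0,0,0,0,0]'

```text
time: 4.53
tool_pos: [491.9, 248.5, 125.7]
tcp_rot: [-3.141, 0.0, 1.598]
contact_force: [0.4, -0.1, -3.3]
grip_width: 11.8
finger_force: 30.0
```

Request:
arm_command --gripper '[0,0,0,0,0]' --pt "0 0 -0.5" --pt "0 0 -0.5" --pt "0 0 -0.5" --pt "0 0 -0.5" --pt "0 0 -0.5" --twist '[0,0,0,0,0]'

```text
time: 5.15
tool_pos: [492.0, 248.6, 188.9]
tcp_rot: [3.141, -0.0, 1.598]
contact_force: [0.3, 0.5, -3.5]
grip_width: 11.7
finger_force: 30.0
```

```bash
python3 -c "
from h import *
t=capture('top'); cv2.imwrite('pics/top1.png',t[:,:,::-1]); s=capture('side');cv2.imwrite('pics/both1.png',s[:,:,::-1])
plan([538,-223,170],80,30)"
```

```text
t 5.25 p [492.847 248.872 189.72 ] yaw 91.56891263267194 tilt [ 3.139 -0.001] F [ 0.099 -0.089 -3.125] w 11.48454661673509 ff 29.993115663528442
[[-0.63, 0.04, 0.03], [-0.63, 0.05, 0.03], [-0.63, 0.05, 0.03], [-0.63, 0.06, 0.03], [-0.63, 0.06, 0.03]] [np.float64(0.08), np.float64(0.08), np.float64(0.08), np.float64(0.08), np.float64(0.08)]
[[-0.63, 0.06, 0.03], [-0.63, 0.07, 0.03], [-0.63, 0.07, 0.03], [-0.63, 0.08, 0.03], [-0.63, 0.08, 0.03]] [np.float64(0.08), np.float64(0.08), np.float64(0.08), np.float64(0.08), np.float64(0.08)]
[[-0.63, 0.09, 0.03], [-0.63, 0.09, 0.03], [-0.63, 0.09, 0.03], [-0.62, 0.1, 0.03], [-0.62, 0.1, 0.03]] [np.float64(0.08), np.float64(0.08), np.float64(0.08), np.float64(0.08), np.float64(0.08)]
[[-0.62, 0.11, 0.03], [-0.62, 0.11, 0.03], [-0.62, 0.11, 0.03], [-0.62, 0.12, 0.03], [-0.62, 0.12, 0.03]] [np.float64(0.08), np.float64(0.08), np.float64(0.08), np.float64(0.08), np.float64(0.08)]
[[-0.62, 0.13, 0.03], [-0.62, 0.13, 0.03], [-0.62, 0.14, 0.03], [-0.62, 0.14, 0.03], [-0.62, 0.14, 0.03]] [np.float64(0.08), np.float64(0.08), np.float64(0.08), np.float64(0.08), np.float64(0.08)]
[[-0.61, 0.15, 0.03], [-0.61, 0.15, 0.03], [-0.61, 0.16, 0.03], [-0.61, 0.16, 0.03], [-0.61, 0.16, 0.03]] [np.float64(0.08), np.float64(0.08), np.float64(0.08), np.float64(0.08), np.float64(0.08)]
```

View pics/both1.png

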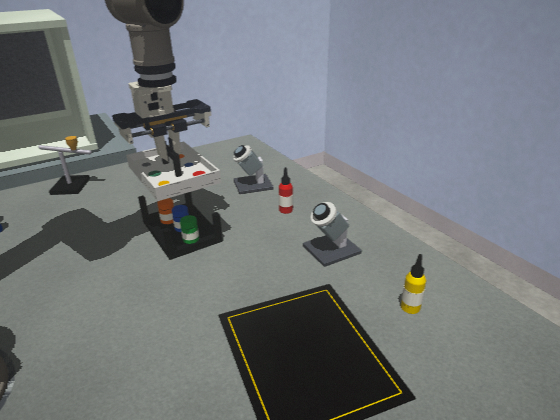

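The tray is held level and clear of the rack. The jar order from the left is orange (167,210), blue (180,218), green (190,230), so green stands at the robot's right end. Next I carry the tray to the mat.

Request:
arm_command --gripper '[0,0,0,0,0]' --pt "-0.2 0.04 0" --pt "-0.4 0.05 0" --pt "-0.6 0.06 0" --pt "-0.7 0.06 0" --pt "-0.8 0.06 0" --twist '[0.08,0.08,0.08,0.08,0.08]'

```text
time: 5.88
tool_pos: [499.5, 179.6, 187.9]
tcp_rot: [-3.141, 0.0, 1.562]
contact_force: [0.7, -0.0, -3.3]
grip_width: 11.6
finger_force: 30.0
```

Request:
arm_command --gripper '[0,0,0,0,0]' --pt "-0.8 0.06 0" --pt "-0.8 0.07 0" --pt "-0.8 0.07 0" --pt "-0.8 0.08 0" --pt "-0.8 0.08 0" --twist '[0.08,0.08,0.08,0.08,0.08]'

```text
time: 6.5
tool_pos: [506.1, 79.2, 188.0]
tcp_rot: [3.142, 0.0, 1.527]
contact_force: [-0.2, -0.7, -3.9]
grip_width: 11.7
finger_force: 30.0
```

Request:
arm_command --gripper '[0,0,0,0,0]' --pt "-0.8 0.09 0" --pt "-0.8 0.09 0" --pt "-0.8 0.09 0" --pt "-0.8 0.1 0" --pt "-0.8 0.1 0" --twist '[0.08,0.08,0.08,0.08,0.08]'

```text
time: 7.12
tool_pos: [512.0, -21.3, 188.0]
tcp_rot: [3.142, 0.0, 1.492]
contact_force: [-0.4, 1.2, -3.1]
grip_width: 11.5
finger_force: 30.0
```

Request:
arm_command --gripper '[0,0,0,0,0]' --pt "-0.8 0.11 0" --pt "-0.8 0.11 0" --pt "-0.8 0.11 0" --pt "-0.8 0.12 0" --pt "-0.8 0.12 0" --twist '[0.08,0.08,0.08,0.08,0.08]'

```text
time: 7.75
tool_pos: [517.4, -121.8, 187.9]
tcp_rot: [-3.142, -0.0, 1.458]
contact_force: [1.0, 0.5, -3.5]
grip_width: 12.2
finger_force: 30.0
```

```bash
python3 -c "
from h import *
plan([538,-223,60],80,10)
t=cv2.imread('pics/top1.png'); hsv=cv2.cvtColor(t,cv2.COLOR_BGR2HSV)
"
```

```text
t 7.75 p [ 517.379 -121.808  187.92 ] yaw 83.52713204713977 tilt [-3.142 -0.   ] F [ 0.997  0.55  -3.455] w 12.158865375966611 ff 29.993380308151245
[[-0.39, 0.13, 0.51], [-0.39, 0.13, 0.51], [-0.39, 0.13, 0.51], [-0.39, 0.13, 0.51], [-0.39, 0.14, 0.51]] [np.float64(0.07), np.float64(0.07), np.float64(0.07), np.float64(0.07), np.float64(0.07)]
[[-0.39, 0.14, 0.51], [-0.39, 0.14, 0.51], [-0.39, 0.14, 0.51], [-0.39, 0.15, 0.51], [-0.39, 0.15, 0.51]] [np.float64(0.07), np.float64(0.07), np.float64(0.07), np.float64(0.07), np.float64(0.07)]
```

Request:
arm_command --gripper '[0,0,0,0,0]' --pt "-0.8 0.26 0.3" --pt "-0.8 0.26 0.6" --pt "-0.7 0.26 0.7" --pt "-0.6 0.2 0.7" --pt "-0.4 0.15 0.7" --twist '[0.14,0.14,0.14,0.14,0.14]'

```text
time: 8.38
tool_pos: [534.4, -206.7, 111.1]
tcp_rot: [-3.141, -0.0, 1.396]
contact_force: [0.3, -0.4, -3.6]
grip_width: 11.7
finger_force: 30.0
```

Request:
arm_command --gripper '[0,0,0,0,0]' --pt "-0.3 0.15 0.7" --pt "-0.2 0.12 0.5" --pt "-0.1 0 0.4" --pt "0 0 0.3" --pt "0 0 0.2" --twist '[0,0,0,0,0]'

```text
time: 9.0
tool_pos: [538.6, -221.6, 60.3]
tcp_rot: [3.141, -0.0, 1.398]
contact_force: [-0.7, 0.2, -3.5]
grip_width: 11.5
finger_force: 30.0
```

```bash
python3 -c "
from h import *
plan([538,-223,41.3],80,5)
s=capture('side');cv2.imwrite('pics/s2.png',s[:,:,::-1])"
```

```text
t 9.0 p [ 538.611 -221.56    60.271] yaw 80.08158958452222 tilt [ 3.141 -0.   ] F [-0.718  0.197 -3.519] w 11.522808070601664 ff 29.993101358413696
[[-0.01, -0.0, 0.15], [-0.01, -0.0, 0.15], [-0.01, -0.0, 0.15], [-0.01, -0.0, 0.15], [-0.01, -0.0, 0.15]] [np.float64(0.0), np.float64(0.0), np.float64(0.0), np.float64(0.0), np.float64(0.0)]
```

View pics/s2.png

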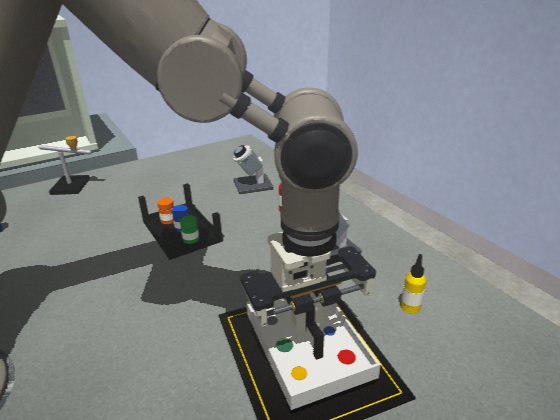

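The tray is level, about 20 mm above the mat at (315,350). I lower it, then release.

Request:
arm_command --gripper '[0,0,0,0,0]' --pt "0 0 0.2" --pt "0 0 0.2" --pt "0 0 0.15" --pt "0 0 0.1" --pt "0 0 0.08" --twist '[0,0,0,0,0]'

```text
time: 9.68
tool_pos: [538.6, -221.9, 42.1]
tcp_rot: [3.142, -0.0, 1.397]
contact_force: [0.1, 0.9, -3.4]
grip_width: 11.7
finger_force: 30.0
```

Request:
arm_command --gripper '[0,0,0,0,0]' --pt "0 0 0.04" --pt "0 0 0.04" --pt "0 0 0.04" --pt "0 0 0" --pt "0 0 0" --twist '[0,0,0,0,0]'

```text
time: 10.3
tool_pos: [538.6, -221.9, 41.2]
tcp_rot: [3.141, 0.0, 1.398]
contact_force: [-5.6, 3.0, 12.5]
grip_width: 11.5
finger_force: 30.0
```

Contact reached; opening slowly.

Request:
arm_command --gripper '[20,30,40,50,60]' --pt "0 0 0" --pt "0 0 0" --pt "0 0 0" --pt "0 0 0" --pt "0 0 0" --twist '[0,0,0,0,0]'

```text
time: 10.92
tool_pos: [538.6, -221.8, 39.1]
tcp_rot: [-3.141, -0.0, 1.397]
contact_force: [-0.7, 0.3, -0.4]
grip_width: 55.9
finger_force: 0.0
```

Request:
arm_command --gripper '[60,60,60,60,60]' --pt "0 0 -0.3" --pt "0 0 -0.6" --pt "0 0 -1" --pt "0 0 -1" --pt "0 0 -1" --twist '[0,0,0,0,0]'

```text
time: 11.55
tool_pos: [538.8, -221.9, 138.8]
tcp_rot: [3.14, 0.0, 1.397]
contact_force: [-0.3, 0.7, -1.0]
grip_width: 60.1
finger_force: 0.0
```

Run:
```python
from h import *
s=cv2.cvtColor(capture('side'),cv2.COLOR_RGB2BGR); t=cv2.cvtColor(capture('top'),cv2.COLOR_RGB2BGR)
cv2.imwrite('pics/s3.png',s); cv2.imwrite('pics/t3.png',t)
def cap(im,roi,hlo,hhi):
    h=cv2.cvtColor(im,cv2.COLOR_BGR2HSV); m=(h[...,0]>=hlo)&(h[...,0]<=hhi)&(h[...,1]>110)&(h[...,2]>50)
    b=blob(m,roi); x,y,w,hh=cv2.boundingRect(b); return cv2.minEnclosingCircle(b),(x,y,w,hh)
for n,a,b in(("orange",3,17),("blue",100,130),("green",45,85)):
    try:
        c,bb=cap(t,(140,210,260,310),a,b); d,bd=cap(s,(130,170,240,260),a,b)
        print(n,"top",c,bb,"side",d,bd)
        print(onz("top",c[0],60))
    except Exception as e: print(n,e)
W=t.min(2)>150; b=blob(W,(310,190,450,310)); print("tray",cv2.minAreaRect(b),onz("top",cv2.minAreaRect(b)[0],34))
print([cv2.boundingRect(b)])
plan([493,189,150],91.25)
```

```text
orange top ((178.58511352539062, 262.2872314453125), 8.445119857788086) (171, 255, 17, 16) side ((165.0, 205.5), 9.013978004455566) (157, 198, 16, 17)
[480.227 301.985  60.   ]
blue top ((199.5, 255.625), 7.867159843444824) (192, 248, 16, 15) side ((179.5, 212.5), 9.300638198852539) (172, 205, 17, 17)
[497.673 249.698  60.   ]
green top ((222.5, 255.5), 7.382511615753174) (216, 249, 14, 14) side ((188.5, 224.0), 9.708344459533691) (180, 215, 18, 19)
[498.607 191.047  60.   ]
tray ((340.5, 288.5), (41.0, 61.0), 90.0) [ 419.835 -111.146   34.   ]
[(310, 268, 62, 42)]
t 11.65 p [ 540.282 -222.756  140.683] yaw 80.07265887789328 tilt [3.135 0.002] F [-0.111  0.865  0.333] w 60.12156262890338 ff 0.0
[[0.79, -0.24, -0.02], [0.8, -0.23, -0.02], [0.8, -0.22, -0.02], [0.8, -0.21, -0.02], [0.8, -0.2, -0.02]] [np.float64(-0.11), np.float64(-0.11), np.float64(-0.11), np.float64(-0.11), np.float64(-0.11)]
[[0.81, -0.2, -0.02], [0.81, -0.19, -0.02], [0.81, -0.18, -0.02], [0.81, -0.17, -0.02], [0.81, -0.16, -0.02]] [np.float64(-0.11), np.float64(-0.11), np.float64(-0.11), np.float64(-0.11), np.float64(-0.11)]
[[0.81, -0.16, -0.02], [0.82, -0.15, -0.02], [0.82, -0.14, -0.02], [0.82, -0.13, -0.02], [0.82, -0.12, -0.02]] [np.float64(-0.11), np.float64(-0.11), np.float64(-0.11), np.float64(-0.11), np.float64(-0.11)]
[[0.82, -0.12, -0.02], [0.82, -0.11, -0.02], [0.82, -0.1, -0.02], [0.82, -0.09, -0.02], [0.82, -0.08, -0.02]] [np.float64(-0.11), np.float64(-0.11), np.float64(-0.11), np.float64(-0.11), np.float64(-0.11)]
```

The caps give orange (480,302), blue (498,250) and green (498.5,190.5), so spacing is about 55–59 mm as stated. Next I move above the green jar.

Request:
arm_command --gripper '[75,75,75,75,75]' --pt "0.79 -0.24 0" --pt "0.8 -0.23 0" --pt "0.8 -0.22 0" --pt "0.8 -0.21 0" --pt "0.8 -0.2 0" --twist '[-0.11,-0.11,-0.11,-0.11,-0.11]'

```text
time: 12.28
tool_pos: [526.5, -117.3, 136.6]
tcp_rot: [-3.141, -0.0, 1.447]
contact_force: [0.2, -0.0, 0.1]
grip_width: 75.0
finger_force: 0.0
```

Request:
arm_command --gripper '[75,75,75,75,75]' --pt "0.81 -0.2 0" --pt "0.81 -0.19 0" --pt "0.81 -0.18 0" --pt "0.81 -0.17 0" --pt "0.81 -0.16 0" --twist '[-0.11,-0.11,-0.11,-0.11,-0.11]'

```text
time: 12.9
tool_pos: [514.9, -14.6, 136.7]
tcp_rot: [3.141, -0.0, 1.494]
contact_force: [0.1, 0.5, -0.9]
grip_width: 75.3
finger_force: 0.0
```

Request:
arm_command --gripper '[75,75,75,75,75]' --pt "0.81 -0.16 0" --pt "0.82 -0.15 0" --pt "0.82 -0.14 0" --pt "0.82 -0.13 0" --pt "0.82 -0.12 0" --twist '[-0.11,-0.11,-0.11,-0.11,-0.11]'

```text
time: 13.52
tool_pos: [503.2, 88.5, 136.7]
tcp_rot: [3.141, -0.0, 1.542]
contact_force: [0.1, 0.5, 0.8]
grip_width: 75.2
finger_force: 0.0
```

Request:
arm_command --gripper '[75,75,75,75,75]' --pt "0.82 -0.08 0" --pt "0.82 -0.06 0" --pt "0.82 -0.04 0" --pt "0.82 0 0" --pt "0.82 0 0" --twist '[-0.11,-0.11,-0.11,-0.11,-0.11]'

```text
time: 14.15
tool_pos: [499.7, 191.0, 136.7]
tcp_rot: [3.141, -0.0, 1.59]
contact_force: [0.6, -0.5, -0.2]
grip_width: 75.1
finger_force: 0.0
```

Run:
```python
from h import *
s=cv2.cvtColor(capture('side'),cv2.COLOR_RGB2BGR)
t=cv2.cvtColor(capture('top'),cv2.COLOR_RGB2BGR)
W=t.min(2)>150; b=blob(W,(315,185,445,305)); r=cv2.minAreaRect(b); print("tray",r,onz("top",r[0],34))
o=np.zeros((420,800,3),np.uint8); o[:, :480]=s[:,:480]; o[:240,490:790]=cv2.resize(t[185:305,300:450],None,fx=2,fy=2); cv2.imwrite('pics/b4.png',o)
plan([498.5,190.5,27],91.25,10)
```

```text
tray ((382.6734924316406, 243.05825805664062), (79.45266723632812, 54.374610900878906), 10.43747615814209) [ 538.024 -223.579   34.   ]
t 14.25 p [499.635 191.778 136.684] yaw 91.20525861025298 tilt [ 3.141 -0.001] F [ 0.802  0.097 -0.327] w 74.77268270964882 ff 0.0
[[-0.01, -0.0, 0.44], [-0.01, -0.0, 0.44], [-0.01, -0.0, 0.44], [-0.01, -0.0, 0.44], [-0.01, -0.0, 0.44]] [np.float64(-0.0), np.float64(-0.0), np.float64(-0.0), np.float64(-0.0), np.float64(-0.0)]
[[-0.01, -0.0, 0.44], [-0.01, -0.0, 0.44], [-0.01, -0.0, 0.44], [-0.01, -0.0, 0.44], [-0.01, -0.0, 0.44]] [np.float64(-0.0), np.float64(-0.0), np.float64(-0.0), np.float64(-0.0), np.float64(-0.0)]
```

View pics/b4.png

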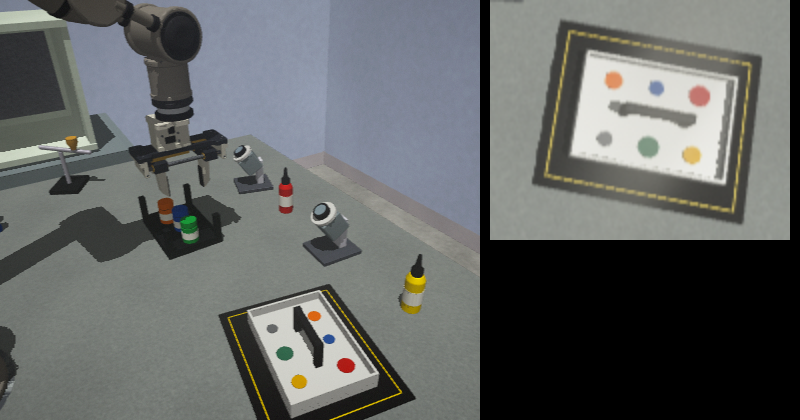

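The tray lies flat and centred on the mat, measured at (538, -223.6). The open gripper is above the green jar (190,230 in the side view).

Request:
arm_command --gripper '[75,75,75,75,75]' --pt "-0.03 -0.03 0.8" --pt "-0.02 -0.02 0.9" --pt "0 0 0.9" --pt "0 0 0.7" --pt "0 0 0.5" --twist '[0,0,0,0,0]'

```text
time: 14.88
tool_pos: [498.5, 188.1, 41.0]
tcp_rot: [-3.141, 0.0, 1.589]
contact_force: [-1.0, -0.5, -0.1]
grip_width: 75.2
finger_force: 0.0
```

Request:
arm_command --gripper '[75,70,60,50,42]' --pt "0 0 0.35" --pt "0 0 0.2" --pt "0 0 0" --pt "0 0 0" --pt "0 0 0" --twist '[0,0,0,0,0]'

```text
time: 15.5
tool_pos: [499.1, 188.6, 28.4]
tcp_rot: [3.141, -0.0, 1.589]
contact_force: [0.6, 0.4, 0.3]
grip_width: 45.0
finger_force: 0.0
```

Request:
arm_command --gripper '[36,30,20,10,0]' --pt "0 0 0" --pt "0 0 0" --pt "0 0 0" --pt "0 0 0" --pt "0 0 0" --twist '[0,0,0,0,0]'

```text
time: 16.12
tool_pos: [498.8, 188.5, 28.2]
tcp_rot: [3.142, -0.0, 1.589]
contact_force: [-2.1, -0.2, 5.3]
grip_width: 37.7
finger_force: 30.0
```

Request:
arm_command --gripper '[0,0,0,0,0]' --pt "0 0 -0.3" --pt "0 0 -0.7" --pt "0 0 -0.9" --pt "0 0 -0.9" --pt "0 0 -0.8" --twist '[0,0,0,0,0]'

```text
time: 16.75
tool_pos: [499.1, 188.5, 119.0]
tcp_rot: [3.141, -0.0, 1.589]
contact_force: [-0.5, 0.4, -0.8]
grip_width: 37.3
finger_force: 30.0
```

Run:
```python
from h import *
plan([437,112,120],91.25,10)
```

```text
t 16.75 p [499.081 188.453 118.959] yaw 91.06273764959457 tilt [ 3.141 -0.   ] F [-0.471  0.366 -0.803] w 37.32849980191071 ff 29.999922215938568
[[-0.3, -0.25, -0.0], [-0.3, -0.25, -0.0], [-0.3, -0.25, -0.0], [-0.3, -0.25, -0.0], [-0.3, -0.25, -0.0]] [np.float64(-0.0), np.float64(-0.0), np.float64(-0.0), np.float64(-0.0), np.float64(-0.0)]
[[-0.3, -0.25, -0.0], [-0.3, -0.25, -0.0], [-0.3, -0.25, -0.0], [-0.3, -0.25, -0.0], [-0.3, -0.25, -0.0]] [np.float64(-0.0), np.float64(-0.0), np.float64(-0.0), np.float64(-0.0), np.float64(-0.0)]
```

Request:
arm_command --gripper '[0,0,0,0,0]' --pt "-0.61 -0.5 0" --pt "-0.61 -0.5 0" --pt "-0.61 -0.5 0" --pt "-0.61 -0.5 0" --pt "-0.61 -0.5 0" --twist '[0,0,0,0,0]'

```text
time: 17.38
tool_pos: [437.5, 110.6, 118.2]
tcp_rot: [3.141, -0.0, 1.589]
contact_force: [-0.0, 0.5, -0.9]
grip_width: 37.4
finger_force: 30.0
```

Request:
arm_command --gripper '[0,0,0,0,0]' --pt "0 0 0.4" --pt "0 0 0.5" --pt "0 0 0.4" --pt "0 0 0" --pt "0 0 0" --twist '[0,0,0,0,0]'

```text
time: 18.0
tool_pos: [438.0, 111.3, 85.4]
tcp_rot: [-3.142, -0.0, 1.59]
contact_force: [0.7, 0.7, -1.0]
grip_width: 37.7
finger_force: 30.0
```

Run:
```python
from h import *
plan([437,133,86],91.25,5)
s=cv2.cvtColor(capture('side'),cv2.COLOR_RGB2BGR); x0,y0=90,150
cv2.imwrite('pics/s5.png',cv2.resize(s[y0:280,x0:260],None,fx=4,fy=4,interpolation=cv2.INTER_CUBIC))
```

```text
t 18.0 p [437.973 111.274  85.366] yaw 91.08568354422054 tilt [-3.142 -0.   ] F [ 0.668  0.682 -0.984] w 37.68123673621244 ff 29.999842643737793
[[0.17, -0.0, -0.01], [0.17, -0.0, -0.01], [0.17, -0.0, -0.01], [0.17, -0.0, -0.01], [0.17, -0.0, -0.01]] [np.float64(-0.01), np.float64(-0.01), np.float64(-0.01), np.float64(-0.01), np.float64(-0.01)]
```

View pics/s5.png

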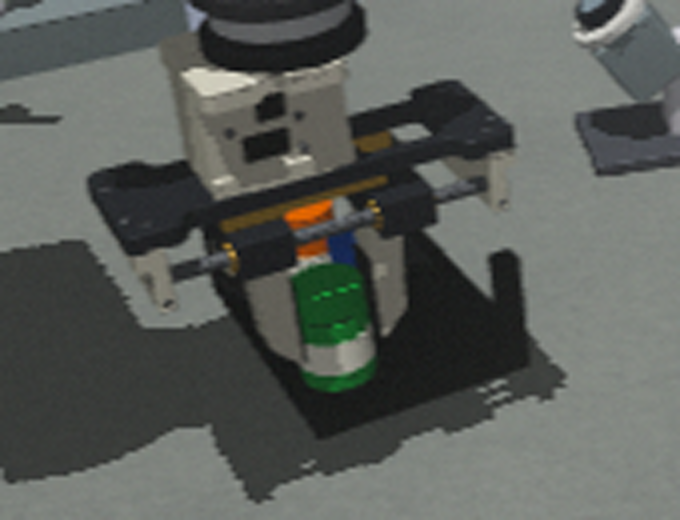

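The green jar is held upright just outside the near-right post, which is hidden behind it. I now press it against the post.

Request:
arm_command --gripper '[0,0,0,0,0]' --pt "0.3 0 0" --pt "0.3 0 0" --pt "0.2 0 0" --pt "0.15 0 0" --pt "0.1 0 0" --twist '[0,0,0,0,0]'

```text
time: 18.68
tool_pos: [437.7, 135.1, 86.6]
tcp_rot: [3.141, 0.005, 1.592]
contact_force: [-2.1, -16.6, 12.6]
grip_width: 37.6
finger_force: 30.0
```

Request:
arm_command --gripper '[0,0,0,0,0]' --pt "0.06 0 0" --pt "0.06 0 0" --pt "0.06 0 0" --pt "0.06 0 0" --pt "0.0 0 0" --twist '[0,0,0,0,0]'

```text
time: 19.3
tool_pos: [437.7, 141.1, 86.8]
tcp_rot: [3.14, 0.005, 1.591]
contact_force: [-3.1, -15.2, 13.4]
grip_width: 37.5
finger_force: 30.0
```

Request:
arm_command --gripper '[0,0,0,0,0]' --pt "0.08 0 0" --pt "0.08 0 0" --pt "0.08 0 0" --pt "0.08 0 0" --pt "0.06 0 0" --twist '[0,0,0,0,0]'

```text
time: 19.92
tool_pos: [437.7, 151.7, 86.6]
tcp_rot: [3.14, 0.003, 1.591]
contact_force: [-1.0, -9.7, 8.6]
grip_width: 37.2
finger_force: 30.0
```

Run:
```python
from h import *
plan([437,133,86],91.25,5)
s=cv2.cvtColor(capture('side'),cv2.COLOR_RGB2BGR); x0,y0=90,150
cv2.imwrite('pics/s6.png',cv2.resize(s[y0:280,x0:260],None,fx=4,fy=4,interpolation=cv2.INTER_CUBIC))
```

```text
t 19.925 p [437.679 151.706  86.626] yaw 91.13222415930396 tilt [3.14  0.003] F [-0.967 -9.73   8.598] w 37.185062075128286 ff 30.000107288360596
[[-0.15, -0.01, 0.01], [-0.15, -0.01, 0.01], [-0.15, -0.01, 0.01], [-0.15, -0.01, 0.01], [-0.15, -0.01, 0.01]] [np.float64(-0.0), np.float64(-0.0), np.float64(-0.0), np.float64(-0.0), np.float64(-0.0)]
```

View pics/s6.png

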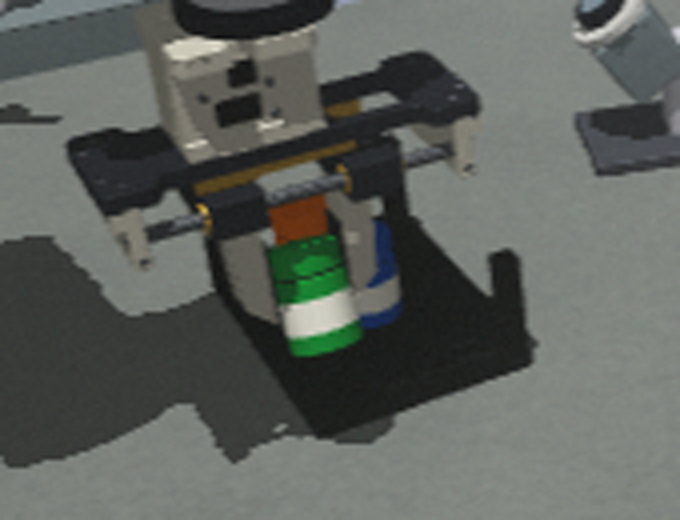

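The jar has pivoted, with its cap leaning to +y. I back off and go to a staging pose clear of the camera head, turning on the way.

Request:
arm_command --gripper '[0,0,0,0,0]' --pt "-0.3 0 0" --pt "-0.6 0 0" --pt "-0.6 0 -0.6" --pt "-0.5 0 -1" --pt "0 0 -1" --twist '[0,0,0,0,0]'

```text
time: 20.6
tool_pos: [438.0, 101.3, 151.9]
tcp_rot: [3.141, 0.0, 1.588]
contact_force: [0.4, 0.3, -0.6]
grip_width: 37.3
finger_force: 30.0
```

Run:
```python
from h import *
plan([540,-5,235],177.1,20)
```

```text
t 20.6 p [438.013 101.319 151.939] yaw 90.96463931720477 tilt [3.141 0.   ] F [ 0.437  0.347 -0.612] w 37.2861821516666 ff 29.99973088502884
[[-0.22, 0.2, -0.17], [-0.23, 0.18, -0.17], [-0.24, 0.17, -0.17], [-0.26, 0.15, -0.17], [-0.27, 0.13, -0.17]] [np.float64(-0.86), np.float64(-0.86), np.float64(-0.86), np.float64(-0.86), np.float64(-0.86)]
[[-0.27, 0.11, -0.17], [-0.28, 0.09, -0.17], [-0.29, 0.06, -0.17], [-0.29, 0.04, -0.17], [-0.29, 0.02, -0.17]] [np.float64(-0.86), np.float64(-0.86), np.float64(-0.86), np.float64(-0.86), np.float64(-0.86)]
[[-0.29, -0.0, -0.17], [-0.29, -0.02, -0.17], [-0.29, -0.05, -0.17], [-0.29, -0.07, -0.17], [-0.28, -0.09, -0.17]] [np.float64(-0.86), np.float64(-0.86), np.float64(-0.86), np.float64(-0.86), np.float64(-0.86)]
[[-0.27, -0.11, -0.17], [-0.26, -0.13, -0.17], [-0.25, -0.15, -0.17], [-0.24, -0.17, -0.17], [-0.23, -0.19, -0.17]] [np.float64(-0.86), np.float64(-0.86), np.float64(-0.86), np.float64(-0.86), np.float64(-0.86)]
```

Request:
arm_command --gripper '[0,0,0,0,0]' --pt "-0.22 0.2 -0.17" --pt "-0.23 0.18 -0.17" --pt "-0.24 0.17 -0.17" --pt "-0.26 0.15 -0.17" --pt "-0.27 0.13 -0.17" --twist '[-0.86,-0.86,-0.86,-0.86,-0.86]'

```text
time: 21.22
tool_pos: [463.9, 75.1, 172.8]
tcp_rot: [3.141, 0.0, 1.966]
contact_force: [0.0, 0.3, -0.6]
grip_width: 37.3
finger_force: 30.0
```

Request:
arm_command --gripper '[0,0,0,0,0]' --pt "-0.27 0.11 -0.17" --pt "-0.28 0.09 -0.17" --pt "-0.29 0.06 -0.17" --pt "-0.29 0.04 -0.17" --pt "-0.29 0.02 -0.17" --twist '[-0.86,-0.86,-0.86,-0.86,-0.86]'

```text
time: 21.85
tool_pos: [489.1, 48.6, 194.0]
tcp_rot: [3.141, 0.0, 2.342]
contact_force: [0.2, -0.2, -0.3]
grip_width: 37.7
finger_force: 30.0
```

Request:
arm_command --gripper '[0,0,0,0,0]' --pt "-0.29 0 -0.17" --pt "-0.29 -0.02 -0.17" --pt "-0.29 -0.05 -0.17" --pt "-0.29 -0.07 -0.17" --pt "-0.28 -0.09 -0.17" --twist '[-0.86,-0.86,-0.86,-0.86,-0.86]'

```text
time: 22.48
tool_pos: [514.3, 22.1, 215.3]
tcp_rot: [3.141, 0.0, 2.717]
contact_force: [-0.9, -0.3, 0.4]
grip_width: 37.1
finger_force: 30.0
```

Request:
arm_command --gripper '[0,0,0,0,0]' --pt "-0.27 -0.11 -0.17" --pt "-0.26 -0.13 -0.17" --pt "-0.25 -0.15 -0.17" --pt "-0.24 -0.17 -0.17" --pt "-0.23 -0.19 -0.17" --twist '[-0.86,-0.86,-0.86,-0.86,-0.86]'

```text
time: 23.1
tool_pos: [539.3, -4.6, 236.5]
tcp_rot: [3.141, 0.0, 3.092]
contact_force: [-0.3, -0.6, -0.5]
grip_width: 37.2
finger_force: 30.0
```

Run:
```python
from h import *
plan([636.7,-4.6,211],177.1,10)
s=cv2.cvtColor(capture('side'),cv2.COLOR_RGB2BGR); cv2.imwrite('pics/s7full.png',s)
o=get_obs(); p=np.array(o["tool_pos"])+[0,0,19]; u,v=proj("side",p).astype(int); print(u,v,proj("side",p))
x0,y0=u-50,v-45; print("crop origin",x0,y0)
cv2.imwrite('pics/s7.png',cv2.resize(s[y0:y0+95,x0:x0+125],None,fx=6,fy=6,interpolation=cv2.INTER_CUBIC))
```

```text
t 23.1 p [539.308  -4.646 236.505] yaw 177.1695355077519 tilt [3.141 0.   ] F [-0.258 -0.576 -0.491] w 37.17149051649218 ff 30.000146627426147
[[-0.39, 0.02, 0.1], [-0.39, 0.02, 0.1], [-0.39, 0.02, 0.1], [-0.39, 0.02, 0.1], [-0.39, 0.02, 0.1]] [np.float64(0.0), np.float64(0.0), np.float64(0.0), np.float64(0.0), np.float64(0.0)]
[[-0.39, 0.02, 0.1], [-0.39, 0.02, 0.1], [-0.39, 0.02, 0.1], [-0.39, 0.02, 0.1], [-0.39, 0.02, 0.1]] [np.float64(0.0), np.float64(0.0), np.float64(0.0), np.float64(0.0), np.float64(0.0)]
239 166 [239.119 166.807]
crop origin 189 121
```

View pics/s7.png

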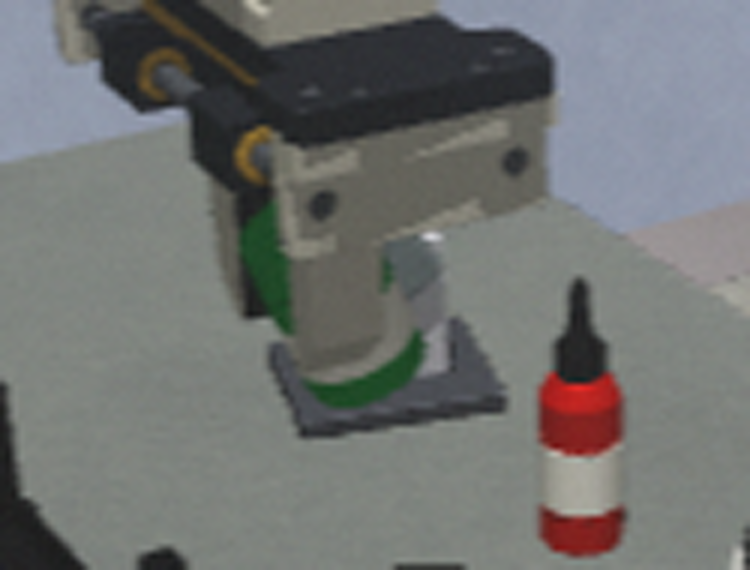

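The crop shows the jar in the pads with cap to the upper left and base to the lower right (crop 420,340). Its right silhouette is visible beside the finger, and the head behind it is the look-alike. I'll get the tilt from that silhouette: its ray plane is parallel to the jar axis, which lies in the tool's x-z plane.

Run:
```python
from h import *
s=cv2.imread('pics/s7full.png').astype(int); B,G,Rr=[s[...,i] for i in range(3)]
gr=(G-np.maximum(B,Rr)>18)
for y in range(148,192):
    r=gr[y,220:268]; print(y,''.join('#' if v else '.' for v in r), ' '.join(str(int(v)) for v in s[y,252:263].mean(1)) if y>158 else '')
```

```text
148 ................................................ 
149 ................................................ 
150 ................................................ 
151 ................................................ 
152 ................................................ 
153 ................................................ 
154 ................................................ 
155 .............##................................. 
156 ............###................................. 
157 ...........####................................. 
158 ..........#####................................. 
159 ..........#####................................. 95 95 96 111 126 126 124 126 146 145 126
160 .........######................................. 95 111 116 106 102 96 94 155 209 201 168
161 .........######................................. 102 89 90 90 89 91 100 102 118 141 136
162 .........#######................................ 89 85 89 92 91 92 91 97 109 127 136
163 .........#######................................ 86 82 90 91 90 89 89 91 96 108 120
164 ..........#######............................
[... 1768 characters left out ...]
107 100 86
184 ..........................###########........... 48 47 48 49 52 68 80 79 80 79 81
185 ....................################............ 48 48 48 55 66 79 80 81 81 78 77
186 .....................#############.............. 49 54 70 79 78 78 79 78 80 77 79
187 ......................##########................ 59 70 80 80 79 79 80 77 79 78 79
188 ........................######.................. 80 79 78 80 80 84 88 89 89 79 62
189 ................................................ 91 90 79 68 64 49 56 57 58 58 58
190 ................................................ 58 59 59 58 57 53 50 56 58 58 56
191 ................................................ 55 54 56 54 55 54 67 82 92 116 130
```

```bash
cat > ax.py <<'E'
from h import *
def analyse(tool,yaw,left,right,corner):
    a=np.radians(yaw); tx=np.array([np.cos(a),np.sin(a),0]); ty=np.array([np.sin(a),-np.cos(a),0]); z=np.array([0,0,1.]); g=np.array(tool)+19*z
    for nm,l in(("left",left),("right",right)):
        l=np.array(l,float); k=np.polyfit(l[:,1],l[:,0],1); ys=[l[:,1].min(),l[:,1].max()]
        o,d1=ray("side",(np.polyval(k,ys[0]),ys[0]));_,d2=ray("side",(np.polyval(k,ys[1]),ys[1]))
        n=np.cross(d1,d2); n/=np.linalg.norm(n); n*=np.sign(n@(o-g))*-1 if 0 else 1
        ax=np.cross(n,ty); ax/=np.linalg.norm(ax); ax*=np.sign(ax[2])
        print(nm,"tilt",np.degrees(np.arctan2(ax@tx,ax[2])),"plane dist to grip",n@(g-o))
        if nm=="right": nr=n*np.sign(n@(o-g)); axr=ax
    # corner: point on right generator; C = X-19*nr lies in tool xz-plane through g
    o,d=ray("side",corner); s=((g+19*nr-o)@ty)/(d@ty); C=o+s*d-19*nr
    q=C-g; print("base rel grip: tx,ty,z",q@tx,q@ty,q[2],"len",np.linalg.norm(q),"dir tilt",np.degrees(np.arctan2(-q@tx,-q[2])))
E
python3 - <<'E'
from ax import *
L=[(x-.5,y) for y,x in zip(range(167,177),[232,232,232,233,233,234,234,235,235,236])]
Rr=[(253.8,165.5),(254,167),(255.6,170),(256.2,172),(256.8,174),(258.5,177)]
analyse([539.31,-4.65,236.5],177.17,L,Rr,(259,178))
E
```

```text
left tilt 18.705910315260883 plane dist to grip -11.79549174605107
right tilt 18.229842149381295 plane dist to grip 25.350832588585234
base rel grip: tx,ty,z -18.57824771964981 -1.1546319456101628e-14 -33.72688741385866 len 38.50524929097033 dir tilt 28.84789967036738
```

The tilt is only about 18.5°, and the jar slid about 7 mm in the pads; it needs 35 ± 11°. I'll press the raised half of its underside onto the top of a rack post instead. That turns it further in the same sense and pushes it back toward the pad centre.

Run:
```python
from h import *
plan([400,158,112],181.25,15)
```

```text
t 23.15 p [540.164  -5.308 237.053] yaw 177.31623177497124 tilt [-3.141  0.002] F [ 0.045 -0.634 -0.473] w 37.26145019017653 ff 29.999965131282806
[[0.39, 0.42, 0.33], [0.39, 0.42, 0.33], [0.39, 0.42, 0.33], [0.39, 0.42, 0.33], [0.39, 0.42, 0.33]] [np.float64(-0.05), np.float64(-0.05), np.float64(-0.05), np.float64(-0.05), np.float64(-0.05)]
[[0.38, 0.43, 0.33], [0.38, 0.43, 0.33], [0.38, 0.43, 0.33], [0.38, 0.43, 0.33], [0.38, 0.43, 0.33]] [np.float64(-0.05), np.float64(-0.05), np.float64(-0.05), np.float64(-0.05), np.float64(-0.05)]
[[0.37, 0.44, 0.33], [0.37, 0.44, 0.33], [0.37, 0.44, 0.33], [0.37, 0.44, 0.33], [0.37, 0.44, 0.33]] [np.float64(-0.05), np.float64(-0.05), np.float64(-0.05), np.float64(-0.05), np.float64(-0.05)]
```

Request:
arm_command --gripper '[0,0,0,0,0]' --pt "0.58 0.63 0.4" --pt "0.58 0.63 0.5" --pt "0.58 0.63 0.5" --pt "0.58 0.63 0.5" --pt "0.58 0.63 0.5" --twist '[-0.08,-0.08,-0.08,-0.08,-0.08]'

```text
time: 23.78
tool_pos: [469.3, 77.7, 175.7]
tcp_rot: [3.141, 0.001, 3.124]
contact_force: [0.2, 0.2, -0.8]
grip_width: 37.2
finger_force: 30.0
```

Request:
arm_command --gripper '[0,0,0,0,0]' --pt "0.56 0.65 0.5" --pt "0.56 0.65 0.5" --pt "0.56 0.65 0.5" --pt "0.56 0.65 0.5" --pt "0.56 0.65 0.5" --twist '[-0.08,-0.08,-0.08,-0.08,-0.08]'

```text
time: 24.4
tool_pos: [399.8, 159.3, 113.3]
tcp_rot: [3.141, 0.001, -3.125]
contact_force: [-0.4, 0.8, -0.3]
grip_width: 37.9
finger_force: 30.0
```

```bash
cat > asc.py <<'E'
from h import *
import sys
s=cv2.cvtColor(capture('side'),cv2.COLOR_RGB2BGR); cv2.imwrite(f'pics/{sys.argv[1]}.png',s); s=s.astype(int)
o=get_obs(); p=np.array(o["tool_pos"])+[0,0,19]; u,v=proj("side",p).astype(int); B,G,Rr=[s[...,i] for i in range(3)]
gr=G-np.maximum(B,Rr)>18; dk=s.max(2)<45; wh=(s.min(2)>115)
print("tool",o["tool_pos"],np.degrees(o["tcp_rot"][2]),"cols from",u-22)
for y in range(v-18,v+28): print(y,''.join('#' if gr[y,x] else 'w' if wh[y,x] else 'd' if dk[y,x] else '.' for x in range(u-22,u+30)))
E
python3 - <<'E'
from h import *
plan([400,158,85],181.25,5)
E
python3 asc.py s8
```

```text
t 24.4 p [399.793 159.255 113.27 ] yaw -179.0222724880549 tilt [3.141 0.001] F [-0.376  0.805 -0.337] w 37.92548174779014 ff 29.999442994594574
[[-0.0, -0.01, 0.23], [-0.0, -0.01, 0.23], [-0.0, -0.01, 0.23], [-0.0, -0.01, 0.23], [-0.0, -0.01, 0.23]] [np.float64(-0.01), np.float64(-0.01), np.float64(-0.01), np.float64(-0.01), np.float64(-0.01)]
tool [396.952 160.232 111.777] -178.98038953987006 cols from 121
192 w..dd.ddd............ddddddddddddddddd.............w
193 ww.ddddddd........dddddddddddddddd..................
194 ww..ddddddd...dddddddddddddddd......................
195 ww..ddddddddddddddddddddddd.........................
196 ww..ddd...ddddddddddddd.............................
197 www..dd....dddddddd...........................d.....
198 www..dd....ddddd..............................d.....
199 wwww..d.............................................
200 wwwww.dd............................................
201 wwwww..dd...........................................
202 wwwwww..d...........................................
203 wwwwwww...w.........................................
204 w
[... 1232 characters left out ...]
####dddddddddddd
226 wwww......................dd##########dddddddddddddd
227 ww........................dddd######dddddddddddddddd
228 ...........................ddddddddddddddddddddddddd
229 ...........................ddddddddddddddddddddddddd
230 ............................dddddddddddddddddddddddd
231 .............................ddddddddddddddddddddddd
232 ..............................dddddddddddddddddddddd
233 ..............................dddddddddddddddddddddd
234 ...............................ddddddddddddddddddddd
235 ................................dddddddddddddddddddd
236 ................................dddddddddddddddddddd
237 .................................ddddddddddddddddddd
```

Request:
arm_command --gripper '[0,0,0,0,0]' --pt "0 -0.04 0.4" --pt "0 0 0.4" --pt "0 0 0.2" --pt "0 0 0.1" --pt "0 0 0.1" --twist '[0,0,0,0,0]'

```text
time: 25.08
tool_pos: [399.7, 157.9, 84.3]
tcp_rot: [-3.141, -0.001, -3.123]
contact_force: [-11.6, -2.2, 27.2]
grip_width: 37.5
finger_force: 30.0
```

Request:
arm_command --gripper '[0,0,0,0,0]' --pt "0.02 0 0.08" --pt "0.02 0 0.08" --pt "0.02 0 0.08" --pt "0.02 0 0.08" --pt "0.02 0 0.08" --twist '[0,0,0,0,0]'

```text
time: 25.7
tool_pos: [396.0, 157.9, 73.9]
tcp_rot: [-3.141, -0.003, -3.123]
contact_force: [-11.8, -1.1, 19.1]
grip_width: 37.5
finger_force: 30.0
```

```bash
python3 asc.py s9
```

```text
tool [395.887 157.888  73.718] -178.95032635595035 cols from 124
209 w.dd...d...d.d.................ddddddddddddddd......
210 w.ddddd....dd..d..ddddd....ddddddddddddddd..........
211 w..d..dd................ddddddddddddddd.............
212 w..dddddd.....dd..d.dddddddddddddddd................
213 w..dddddd........ddddddddddddddd....................
214 ww.ddddddd....ddddddddddddddd.......................
215 ww..ddd..dddddddddddddddd....................d......
216 www.dd....ddddddddddddd.....................d.......
217 www..d....ddddddddd.................................
218 wwww..d....dddd.....................................
219 wwww..dd............................................
220 wwwww..dd...........................................
221 wwwwww.dd...........................................
222 wwwwwww..w..........................................
223 wwwwwwwwww......................................d...
224 wwwwwwwwww......d............................ddddd..
225 wwwwwww.........dd.......................ddddddddd..
226 wwwww...........d.......................##dddddddd..
227 ww...
[... 886 characters left out ...]
dddddddddddddddd
243 ..................................dddddddddddddddddd
244 ...................................ddddddddddddddddd
245 ....................................dddddddddddddddd
246 ....................................dddddddddddddddd
247 .....................................ddddddddddddddd
248 ......................................dddddddddddddd
249 ......................................dddddddddddddd
250 .......................................ddddddddddddd
251 ........................................dddddddddddd
252 ........................................dddddddddddd
253 ....www..................................ddddddddddd
254 wwwwwww..............www..................dddddddddd
```

Request:
arm_command --gripper '[0,0,0,0,0]' --pt "0 0 -0.4" --pt "0 0 -0.8" --pt "0 0 -1" --pt "0 0 -1" --pt "0 0 -1" --twist '[0.16,0.16,0.16,0.16,0.16]'

```text
time: 26.38
tool_pos: [398.1, 158.0, 179.2]
tcp_rot: [3.141, 0.001, 3.089]
contact_force: [1.3, 0.4, -1.7]
grip_width: 37.5
finger_force: 30.0
```

Request:
arm_command --gripper '[0,0,0,0,0]' --pt "-0.57 -0.64 -0.3" --pt "-0.57 -0.64 -0.3" --pt "-0.57 -0.64 -0.3" --pt "-0.57 -0.64 -0.3" --pt "-0.57 -0.64 -0.3" --twist '[0,0,0,0,0]'

```text
time: 27.0
tool_pos: [465.5, 73.8, 216.0]
tcp_rot: [3.141, 0.001, 3.09]
contact_force: [-0.5, 0.9, 0.0]
grip_width: 37.4
finger_force: 30.0
```

Request:
arm_command --gripper '[0,0,0,0,0]' --pt "-0.57 -0.64 -0.2" --pt "-0.57 -0.64 -0.2" --pt "-0.57 -0.64 -0.2" --pt "-0.57 -0.64 -0.2" --pt "-0.57 -0.64 0" --twist '[0,0,0,0,0]'

```text
time: 27.62
tool_pos: [532.7, -10.0, 235.8]
tcp_rot: [-3.142, 0.001, 3.09]
contact_force: [-0.3, -0.3, -0.5]
grip_width: 37.2
finger_force: 30.0
```

```bash
python3 asc.py s10
python3 - <<'E'
import cv2
s=cv2.imread('pics/s10.png').astype(int)
for y in range(155,192,2): print(y,s[y,250:276].mean(1).astype(int))
E
```

```text
tool [534.1   -11.935 235.345] 176.98991321373384 cols from 215
151 wwwww.ddddd..........w......www.....................
152 wwwwww.dddd..........ww..ww.........................
153 wwwwwww.dddd.........ww.............................
154 wwwwww....dddddd....................................
155 wwwwwww....ddd......................................
156 wwwwwww......####..w................................
157 wwwwwww.....#####...................................
158 wwwwwww....######..................................w
159 wwwwwww...#######...............................wwww
160 wwwwwww...#######...w.........................ww..w.
161 wwwwwww...########..w............w............wwwwww
162 wwwwwwww.#########..w.........wwww............wwwwww
163 wwwwwwww.#########..ww......wwwwww.............wwwww
164 wwwwwwww.#########..ww.....wwww.................wwww
165 wwwwwwww.#########..wwwww.......................wwww
166 wwwwwwww..#########..w..........................wwww
167 wwwwwwww...#########...........................wwwww
168 wwwwwwwww...########............................wwww
169 wwwwww
[... 2968 characters left out ...]

  89 115 132 132 131 133 131 131]
181 [ 62  47  49  46  51  49  55  89 129 139 138 138 138 118  79  79  76  79
  77  81 108 132 133 130 132 131]
183 [ 47  47  48  47  48  45  60  87 110 115 108 102  88  79  78  78  79  80
  82  80  82 106 132 132 131 130]
185 [ 47  54  67  80  78  81  80  79  79  80  82  82  79  80  80  77  79  77
  78  79  80  82  86 110 131 134]
187 [ 80  79  80  79  79  81  79  81  79  78  79  79  78  80  83  89  91  89
  81  64  53  58  58  95 131 132]
189 [ 79  84  90  91  77  69  64  53  59  58  61  58  57  60  56  54  54  56
  60  58  56  55  68 105 129 129]
191 [ 58  57  53  55  56  57  55  56  67  83  91 114 129 129 127 128 129 131
 132 132 130 128 129 128 128 130]
```

Run:
```python
from ax import *
L=[(x-.5,y) for y,x in zip(range(166,177),[225,226,227,227,229,229,230,231,232.5,233,234])]
Rr=[(252.5,164),(253.3,165),(254.5,167),(257.3,169),(258.6,171),(259.4,173)]
analyse([532.9,-10.3,235.7],177,L,Rr,(259.6,174))
```

```text
left tilt 33.301453315162355 plane dist to grip -11.740247019423947
right tilt 33.07769484159136 plane dist to grip 27.14519834398766
base rel grip: tx,ty,z -26.38924109995604 -8.526512829121202e-14 -28.31936010511575 len 38.70889048519514 dir tilt 42.979443401125636
```

Tilt is now about 33° (the two silhouettes agree, 39 mm apart against 38), with the base 26 mm outward and 28 mm below the grip point. Moving in front of the lens.

Request:
arm_command --gripper '[0,0,0,0,0]' --pt "-0.4 0.04 0.12" --pt "-0.4 0.04 0.12" --pt "-0.4 0.04 0.12" --pt "-0.4 0.04 0.12" --pt "-0.4 0.04 0.12" --twist '[0,0,0,0,0]'

```text
time: 28.3
tool_pos: [582.7, -6.2, 220.2]
tcp_rot: [3.142, -0.0, 3.091]
contact_force: [0.3, 0.5, -0.3]
grip_width: 37.5
finger_force: 30.0
```

Request:
arm_command --gripper '[0,0,0,0,0]' --pt "-0.4 0.04 0.12" --pt "-0.4 0.04 0.12" --pt "-0.4 0.04 0.12" --pt "-0.4 0.04 0.12" --pt "-0.4 0.04 0.12" --twist '[0,0,0,0,0]'

```text
time: 28.92
tool_pos: [632.9, -4.0, 205.2]
tcp_rot: [3.142, 0.0, 3.09]
contact_force: [-0.2, 0.2, -0.2]
grip_width: 37.2
finger_force: 30.0
```

```bash
python3 asc.py s11
python3 - <<'E'
import cv2
s=cv2.imread('pics/s11.png').astype(int)
from h import *
u,v=proj("side",[660.2,-5.7,196.7]); print(u,v)
for y in range(int(v)-22,int(v)+12,2): print(y,s[y,int(u)-14:int(u)+12].mean(1).astype(int),int(u)-14)
plan([634,-4.4,205.5],177.1,5)
E
```

```text
tool [633.626  -3.961 204.644] 177.06740627709698 cols from 262
152 wwwwwww...ddddddd......................www..........
153 wwwwwww....dddddd.............w......wwwww..........
154 wwwwwww......ddddd............w...wwwww.............
155 wwwwwww......ddddd............wwwww.................
156 wwwwwww......dddddd....dd...........................
157 wwwwwww......dd.dddddd..............................
158 wwwwwwww.....d###...##..............................
159 wwwwwww......#########..............................
160 wwwwwwww.....#########..............................
161 wwwwwwww....##########.............................w
162 wwwwwwww....##########...........................www
163 wwwwwwww...###########......w..................ww.ww
164 .wwwwwww...###########......w......ww.........wwwwww
165 .wwwwwww...###########......w.....www.....wwwwwwwwww
166 .wwwwww....###########......w..w..ww....wwwwwwwwwwww
167 wwwwwwww....##########......wwww......wwwwwwwwwwwwww
168 .wwwwwww....##########.................wwwwwwwwwwwww
169 .wwwwwwww....#########.................wwwwwwwwwwwww
170 .wwwww
[... 3219 characters left out ...]
28 129] 282
186 [ 71  53  57  54  55  55  51  50  49  48  47  54  70  81 103 128 128 130
 130 129 125 127 128 128 126 125] 282
188 [ 52  54  55  56  54  53  53  52  53  50  76 112 127 126 124 128 127 128
 127 125 123 124 127 127 127 124] 282
190 [ 47  53  51  52  52  50  53  53  52  49  78 110 127 125 126 127 128 125
 125 122 123 124 122 124 124 127] 282
t 28.975 p [633.626  -3.961 204.644] yaw 177.06740627709698 tilt [3.141 0.   ] F [-0.501 -0.092 -1.425] w 37.150166332455164 ff 29.998149275779724
[[-0.0, -0.0, -0.01], [-0.0, -0.0, -0.01], [-0.0, -0.0, -0.01], [-0.0, -0.0, -0.01], [-0.0, -0.0, -0.01]] [np.float64(-0.0), np.float64(-0.0), np.float64(-0.0), np.float64(-0.0), np.float64(-0.0)]
```

Run:
```python
from ax import *
L=[(x-.5,y) for y,x in zip(range(167,178),[274,274,275,276,277.5,278,279,279,280,281,282])]
Rr=[(299.7,168),(301.8,170),(303.0,172),(303.7,174)]
tool=[633.2,-4.1,205.0]
analyse(tool,177.07,L,Rr,(303.9,175))
lens=np.array([717.5,-8.6,114.8]); a=np.radians(35); h=np.radians(177.1)
zc=np.array([np.sin(a)*np.cos(h),np.sin(a)*np.sin(h),np.cos(a)])
tx=np.array([np.cos(h),np.sin(h),0])
for q in((-26.2,-27.6),(-26.4,-28.3)):
    C=np.array(tool)+[0,0,19]+q[0]*tx+[0,0,q[1]]; w=C-lens; r=w-(w@zc)*zc
    print("z",w@zc,"lateral horiz-ish",r@tx/np.cos(a),"y",w@np.array([np.sin(h),-np.cos(h),0]))
```

```text
left tilt 34.44455008612749 plane dist to grip -11.733666123101301
right tilt 31.36764557446793 plane dist to grip 27.317882832108864
base rel grip: tx,ty,z -24.80879360677925 -7.194245199571014e-14 -26.78082540679526 len 36.506011144646045 dir tilt 42.81091395595269
z 100.23626062467372 lateral horiz-ish 0.8869572917292815 y 0.2292522588618997
z 99.54813890640116 lateral horiz-ish 1.1246303883171629 y 0.22925225886190326
```

The base sits about 100 mm out on the lens axis, laterally within about 1 mm, tilt 33° ± 2°. I hold still, check the rest of the scene, then hand in.

Request:
arm_command --gripper '[0,0,0,0,0]' --pt "0 0 0" --pt "0 0 0" --pt "0 0 0" --pt "0 0 0" --pt "0 0 0" --twist '[0,0,0,0,0]'

```text
time: 29.6
tool_pos: [632.1, -4.0, 205.6]
tcp_rot: [3.142, 0.0, 3.09]
contact_force: [-0.6, -0.6, -0.7]
grip_width: 37.4
finger_force: 30.0
```

Run:
```python
from h import *
t=cv2.cvtColor(capture('top'),cv2.COLOR_RGB2BGR); h=cv2.cvtColor(t,cv2.COLOR_BGR2HSV)
ok=True
for n,a,b,ref in(("orange",3,17,(178.6,262.3)),("blue",100,130,(199.5,255.6))):
    c=cv2.minEnclosingCircle(blob((h[...,0]>=a)&(h[...,0]<=b)&(h[...,1]>110)&(h[...,2]>50),(140,210,260,310)));print(n,c)
    ok&=np.hypot(c[0][0]-ref[0],c[0][1]-ref[1])<5
o=get_obs(); print(ok,o["time"],o["tool_pos"],o["grip_width"],o["finger_force"])
if ok: print(close_job())
```

```text
orange ((178.58511352539062, 262.2872314453125), 8.445119857788086)
blue ((199.5, 255.625), 7.867159843444824)
True 29.65 [632.143  -4.024 205.553] 37.54568809823951 29.99820649623871
the job is handed in; nothing more can be done
None
```

Job handed in at 29.7 s, verdict not shown: the tray measured flat and centred on the mat, the green jar is gripped about 100 mm from the lens on its axis (tilt about 33° against 35°), and the orange and blue jars had not moved.

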